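# Shift the bench shaker into third

## Task

Put the bench shaker into its third gear: with closed fingertips push the ball-topped lever along its H-shaped gate, from wherever it stands on the left side to the cross channel, across to the right, and then forward (away from the front panel) until it is fully home in the far right slot, the one marked with three dots. Only push the lever, lightly; do not pinch it, and leave the well plate, the bottle and the beaker where they stand.

Things in the scene. Friction and masses are not known exactly. Their poses are not given: they have to be found in the camera images.
- shaker: Bench shaker, fixed: white housing 200 mm wide, reaching from x = -75 to +195 mm, top 58 mm above the bench. Origin on the bench straight below the lever's pivot (24 mm up); x points forward, from the front panel to the shaking platform at the rear; y left. The platform, with rails up to 89 mm above the bench, begins at x = +72 mm. Dark display, dial and rocker on the front are only decor.
- gate (a point): Centre of the gate's top face, 78 mm above the bench: an aluminium plate 100 x 100 mm with an H-shaped opening 13.6 mm wide: two slots along the shaker's x, 15 mm left and right of centre, joined midway by a cross channel along y (rounded corners). Dots on the plate number the slot ends: one far left, two near left, three far right, four near right. The lever passes through the opening.
- knob (a point): Centre of the lever's black ball, 32 mm in diameter, on a 10 mm steel stem (17 mm collar under the ball). With a = lever_across, b = lever_along it lies in the shaker's frame at x = 142 sin b, y = -142 cos b sin a, z = 24 + 142 cos b cos a (mm): 166 mm above the bench upright, travel about 38 mm left/right, 43 mm forward/back. It stays where it is left; 1.5 to 3 N on the ball moves it.
- lever_across (a joint): Sideways tilt of the lever, rad: 0 upright, positive to the right (towards the shaker's -y). About -0.27 in the left slot (where it starts, anywhere along that slot), +0.27 in the right slot. It can change only when the lever is in the cross channel (lever_along about 0).
- lever_along (a joint): Fore-and-aft tilt of the lever, rad: 0 in the cross channel, positive forward (the shaker's +x); about +0.31 fully home in a far slot, -0.31 in a near slot.
- well_plate: Beige well plate, 128 x 86 x 15 mm, lying loose on the shaking platform behind the lever (underside 78 mm above the bench). Origin at the centre of its underside. To be left alone.
- bottle: Reagent bottle with a screw cap, 56 mm in diameter, 105 mm high, standing loose on the bench to the right of the shaker. Origin at the centre of its underside. To be left alone.
- beaker: Small clear beaker, 45 mm in diameter, 59 mm high, standing loose on the bench to the left of the shaker. Origin at the centre of its underside. To be left alone.

How it is judged:
On the way:
1. the lever is across on the right-hand side, still in the cross channel (value of joint lever_across above 0.18 rad and value of joint lever_along between -0.12 and 0.12 rad), for 0.1 s.
At the end, for the whole second after the job is handed in: The lever rests in the far right slot (lever_across above 0.20 rad) within 0.05 rad of its end (lever_along above 0.26 rad), at rest; the well plate, the bottle and the beaker are within 10 mm of where they stood (value of joint lever_across above 0.2 rad and value of joint lever_along above 0.26 rad and velocity of joint lever_along between -0.02 and 0.02 rad/s and distance of each of well_plate, bottle, beaker from where it was at the start of the episode below 0.01 m); the robot touches nothing.
It fails at once if the fingers pinch or force the lever, or press on the shaker: more than 30 N between fingers and shaker (contact force between shaker and the fingers above 30 N).
It fails at once if the well plate is shifted or lifted by more than 15 mm (distance of well_plate from where it was at the start of the episode above 0.015 m).
It fails at once if the bottle is shifted or lifted by more than 15 mm (distance of bottle from where it was at the start of the episode above 0.015 m).
It fails at once if the beaker is shifted or lifted by more than 15 mm (distance of beaker from where it was at the start of the episode above 0.015 m).
It also fails if it takes over 67 s, if anything falls off the work surface, if the arm or the gripper's body presses on something with over 40 N, if the wrist force passes 120 N, or if a joint passes its speed limit or range.

## Robot

A 6-joint arm with a two-finger parallel gripper is mounted at the origin on a cart in front of the work surface, level with it; the furniture and walls round the work are solid. World frame = base frame: x ahead of the robot, y to its left, z up, the work surface at z = 0. Lengths are in m, angles in rad, forces in N, time in s.
With the tool pointing down it reaches from about 0.375 to 0.75 m from the base axis. Payload 9 kg.
Tool frame: the origin (TCP) lies midway between the tips of the shut fingers; the grasp point (between the pads) lies 19 mm behind it (hold_point_z is the distance from the TCP to the grasp point, in m); y points along the fingers, x is the direction in which the jaws open and shut, and the axes are right-handed (so a half turn about y gives the same grasp; the last joint's range is limited). The gripper opens to 85 mm and grips with 20 to 120 N. Pads are 22 mm wide; open, the fingers measure 114 mm over their backs; the gripper's body (76 mm by 85 mm) begins 54 mm behind the grasp point. The pads swing forward as they close: fully open they stand 13 mm farther back than shut.
Start: joints at [1.126, 0.104, 0.097, 1.564, 0, 1.353], TCP at [0.135, 0.585, 0.231] pointing down, gripper open.
Joint ranges: [-2.99, 2.99], [-0.84, 1.86], [-1.1, 1.16], [-1.84, 2.11], [-1.51, 1.56], [-3.14, 3.14]. Speed limits (rad/s): [2.22, 2.22, 2.57, 3.14, 3.14, 3.14].

## Interface

Orientations are given as a rotation vector (axis times angle).
In Python, from cell import * gives the robot as it stands.
- The arm moves only by the tool jog_arm, never from a script. Its argument "increments" is a list of rows, each an object with "translation": the shift along the tool's x, y, z in units of 75 cm (1.0 is 75 cm), a list of three; "twist": the turn, a rotation vector about the tool's x, y, z in units of 90 degrees (1.0 is 90 degrees), a list of three; "fingers": the opening, from 0 (shut) to 1 (fully open). In form: [{"translation": [dx, dy, dz], "twist": [rx, ry, rz], "fingers": fingers}, ...]. A call has exactly 8 rows; each row is the pose to reach, as a shift and turn from the pose measured when the call began, along the tool's axes at that moment; what a row does not reach only later rows make up. A row lasts 1/12 s, in which the tool goes at most 41.7 mm and 7.16 degrees, less where a joint would pass 70% of its speed; a pose out of reach is approached as far as the arm can. A call with a number of a shift or a turn outside -1 to 1 is refused whole. A call with a gripper value outside its range is refused whole. The fingers move at their own pace and stop on an object; "grip_force" is the grip in N (left out, the last holds). Time passes only in rows, so rows that repeat a pose let the fingers close, or fill a call up. It gives the time, the measured TCP pose, the force and the opening at its end, in the units of the state.
- get_state(): the state, without advancing time (a new reading comes with each control period).
- read_camera(name): name is "side" or "top"; returns the picture (420x560x3 uint8, red, green, blue); there is no depth.
- calibration(name): a dict with "K" (3x3 intrinsics, pixels), "origin" and "attitude" of the camera in the world. Camera axes: x right, y down, z forward; pixel columns grow to the right and rows downward; lengths in m; the calibration is good to about 2 mm. A picture is of the moment at which its call begins. calibration takes no time and is no camera call.
- finish_job(): hands the job in, once; it reports no verdict.
Trained networks look in the newest picture that a camera, given by its name, has taken for a name from the list of things; names that differ only in an ending like _2 or _b are one class to them, and where a whole thing is asked for, a point or a joint stands for the part that bears it (a point fixed in the world has none). Each returns a list of dicts, best first, with "p" (0 to 1); they miss things now and then, are a little off and sometimes report something else, mostly with a low value. They report only what shows in the picture. A call takes as long as a camera call.
- outline_of(thing, camera): "pixels" (420x560 bool, what is visible of it).
- mark_of(thing, camera): "at" ([x, y, z] in m, in world coordinates, good to about 4 mm: a listed point, or the origin of a listed thing).
The state is a dict: "t": time; "qpos": joint angles; "joint_vel": joint speeds; "tau": joint torques, N m; "eef_pos": TCP position; "ee_rot": TCP orientation; "ft_force": force on the tool from outside, world axes, zero at the start; "ft_torque": the same for the moment, N m; "gripper_width": opening from 0.0 (shut) to 1.0 (fully open).
Only numpy, scipy, OpenCV 4.12 (cv2) and the standard library are available. Lean on these libraries where they do the work, as an engineer would, in place of code of your own. Each camera call takes 0.05 s, during which the arm holds its last target. There are 200 camera calls.

## Working session

There is one attempt and no reset: what is moved stays moved. The work goes in short steps, Python scripts to look and compute and a tool call to move; the robot and the scene stay as the last step left them, time stands still between calls to the robot, and variables do not carry over. Pictures are saved under pics/ and viewed, about 8 in all and at most 12, crops included, and the job is handed in when it is done.

Besides the shell and the picture viewer there is one more tool, called after "Call:" in YAML: its name, and indented under it one key for each argument. jog_arm: Moves the arm, as the interface text tells. Shifts and turns lie within -1 to 1; 1 stands for 75 cm of shift or 90 degrees of turn. Its arguments: {"type":"object","properties":{"increments":{"type":"array","items":{"type":"object","properties":{"translation":{"type":"array","items":{"type":"number"}},"twist":{"type":"array","items":{"type":"number"}},"fingers":{"type":"number"}}}},"grip_force":{"type":"number"}},"required":["increments"]}

```bash
mkdir -p pics; python3 - <<'E'
from cell import *
import cv2,numpy as np
s=get_state();print(s['t'],s['eef_pos'],s['ee_rot'],s['gripper_width'])
ims=[]
for c in ("side","top"):
    im=read_camera(c);cv2.imwrite(f'pics/{c}0.png',im[:,:,::-1])
    k=calibration(c);print(c,k)
    for t in ("shaker","gate","knob","well_plate","bottle","beaker"):
        print(t,[(np.round(d['at'],4),round(d['p'],2)) for d in mark_of(t,c)[:2]])
E
```

```text
0.0 [0.13473095 0.58431227 0.23051152] [-1.30857623 -1.03958877  1.0416648 ] 1.0013286399096974
side {'K': array([[477.47646346,   0.        , 276.50968039],
       [  0.        , 477.47646346, 207.01807279],
       [  0.        ,   0.        ,   1.        ]]), 'origin': array([ 0.078708  , -0.80511599,  0.73044824]), 'attitude': array([-2.04230077,  0.5882054 , -0.3393436 ])}
shaker [(array([0.5642, 0.0202, 0.0052]), 0.94)]
gate [(array([0.5631, 0.0231, 0.079 ]), 0.69)]
knob [(array([0.5699, 0.0651, 0.1627]), 0.72)]
well_plate [(array([0.692 , 0.0549, 0.0754]), 0.9)]
bottle [(array([ 0.684 , -0.1387, -0.0027]), 0.89)]
beaker [(array([0.5583, 0.1761, 0.0019]), 0.57), (array([ 0.6836, -0.1371, -0.0009]), 0.51)]
top {'K': array([[477.96078905,   0.        , 278.58612542],
       [  0.        , 477.96078905, 210.91649648],
       [  0.        ,   0.        ,   1.        ]]), 'origin': array([0.53250021, 0.02448097, 1.10208737]), 'attitude': array([-2.19079464,  2.12944673, -0.09119567])}
shaker [(array([5.639e-01, 1.860e-02, 4.000e-04]), 0.9)]
gate [(array([0.5672, 0.0215, 0.0796]), 0.91)]
knob [(array([0.5707, 0.0589, 0.1605]), 0.8), (array([0.5643, 0.0218, 0.0784]), 0.44)]
well_plate [(array([0.69  , 0.0526, 0.0801]), 0.91)]
bottle [(array([ 0.6844, -0.1381,  0.0014]), 0.62)]
beaker [(array([0.5535, 0.1784, 0.0008]), 0.72)]
```

```bash
python3 - <<'E'
import cv2
im=cv2.imread('pics/top0.png');cv2.imwrite('pics/t0c.png',cv2.resize(im[80:350,130:430],None,fx=2.2,fy=2.2,interpolation=cv2.INTER_CUBIC))
from scipy.spatial.transform import Rotation as R
print(R.from_rotvec([-1.30857623,-1.03958877,1.0416648]).as_matrix().round(3))
E
```

```text
[[ 0.225 -0.001 -0.974]
 [ 0.974 -0.001  0.225]
 [-0.001 -1.     0.   ]]
```

View pics/t0c.png

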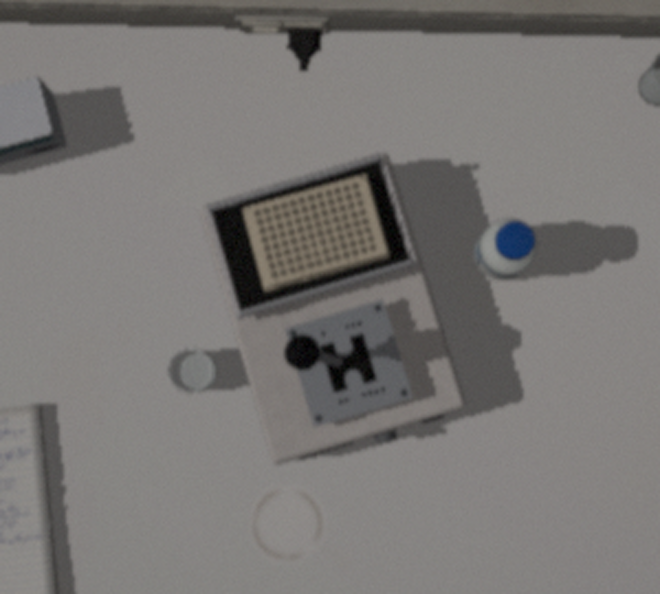

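View pics/side0.png

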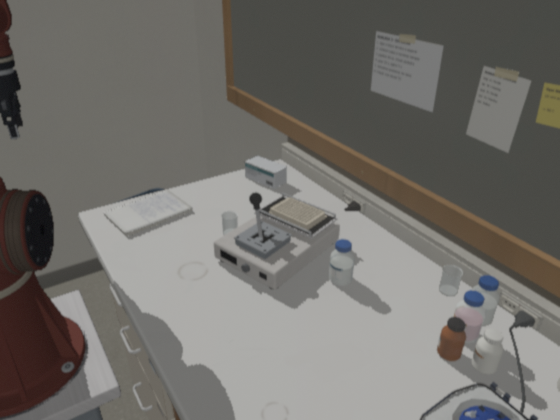

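```bash
cat > h.py <<'E'
from cell import *
import cv2,numpy as np,sys
from scipy.spatial.transform import Rotation as R
def bp(c,u,v,z):
    k=calibration(c);d=R.from_rotvec(k['attitude']).apply(np.linalg.inv(k['K'])@[u,v,1]);o=k['origin']
    return o+d*(z-o[2])/d[2]
YAW=None
def S(): # world->shaker
    p=np.load('pose.npy');return p[:2],p[2]
def w2s(p):
    o,y=S();q=np.array(p,float);r=R.from_euler('z',-y).apply(q-[*o,0]);return r*1000
def go(x,y,z,yaw_rel=0):
    """increments to TCP at shaker-frame mm, tool z along -shaker x (+yaw_rel)"""
    o,yw=S();s=get_state();Rc=R.from_rotvec(s['ee_rot'])
    t=R.from_euler('z',yw).apply(np.array([x,y,z])/1000)+[*o,0]
    Rt=R.from_matrix(R.from_euler('z',yw+yaw_rel).as_matrix()@np.array([[0,0,-1],[1,0,0],[0,-1,0]]))
    print('now',w2s(s['eef_pos']).round(1),'F(shaker)',R.from_euler('z',-yw).apply(s['ft_force']).round(1),'t',round(s['t'],2),'q',np.round(s['qpos'],2))
    print('translation',(Rc.inv().apply(t-s['eef_pos'])/.75).round(4),'twist',((Rc.inv()*Rt).as_rotvec()/(np.pi/2)).round(4))
def knob():
    for c in('top','side'):
        read_camera(c)
        for d in mark_of('knob',c)[:1]:print(c,w2s(d['at']).round(1),round(d['p'],2))
E
python3 - <<'E'
from h import *
P=[bp('top',130+(u+.5)/2.2-.5,80+(v+.5)/2.2-.5,.078) for u,v in [(295,334),(378,307),(404,392),(319,418)]]
P=np.array(P);print(P.round(4),P.mean(0))
a=P[0]+P[1]-P[2]-P[3];b=P[0]+P[3]-P[1]-P[2]
print(np.arctan2(a[1],a[0]),np.arctan2(-b[0],b[1]))
m=outline_of('shaker','top')[0]['pixels'].astype('uint8')
w=outline_of('well_plate','top')[0]['pixels'].astype('uint8')
for q in(m,w):
    print(cv2.minAreaRect(cv2.findNonZero(q)))
k=calibration('top');print(R.from_rotvec(k['attitude']).as_matrix().round(3))
yaw=(np.arctan2(a[1],a[0])+np.arctan2(-b[0],b[1]))/2
g=np.mean([P.mean(0)[:2],[.5672,.0215],[.564,.020],[.5631,.0231]],axis=0)
np.save('pose.npy',[*g,yaw]);print(g,yaw)
for p in([.5699,.0651,.1627],[.5707,.0589,.1605],bp('top',130+301/2.2,80+351/2.2,.16),bp('side',256,199,.16)):print(w2s(p))
go(75,40,230);go(0,80,200)
E
```

```text
[[ 0.592   0.0748  0.078 ]
 [ 0.6207 -0.0054  0.078 ]
 [ 0.5389 -0.0326  0.078 ]
 [ 0.5114  0.049   0.078 ]] [0.56576149 0.0214605  0.078     ]
0.31537612416404215 0.3337374110377083
((280.426513671875, 221.28195190429688), (129.20802307128906, 92.96890258789062), 72.84757995605469)
((272.93804931640625, 184.92921447753906), (40.303367614746094, 60.160560607910156), 75.3791275024414)
[[ 0.029 -0.994  0.102]
 [-0.999 -0.027  0.019]
 [-0.016 -0.102 -0.995]]
[0.56501537 0.02151512] 0.32455676760087526
[ 18.5283364  39.7517504 162.7      ]
[ 17.30946003  33.62032802 160.5       ]
[ 19.97717032  38.49512726 160.        ]
[ 19.22177621  38.46338825 160.        ]
now [-228.1  670.9  231.4] F(shaker) [0.4 1.1 0.5] t 0.8 q [1.13 0.1  0.1  1.56 0.   1.35]
translation [-0.5049  0.0018 -0.7849] twist [ 0.00e+00 -3.51e-01  1.00e-04]
now [-228.1  670.9  231.4] F(shaker) [0.4 1.1 0.5] t 0.8 q [1.13 0.1  0.1  1.56 0.   1.35]
translation [-0.5118  0.0418 -0.6718] twist [ 0.00e+00 -3.51e-01  1.00e-04]
```

Call:
jog_arm:
  increments:
    - {"translation": [-0.506,0,-0.777],"twist": [0,-0.351,0],"fingers": 0}
    - {"translation": [-0.506,0,-0.777],"twist": [0,-0.351,0],"fingers": 0}
    - {"translation": [-0.506,0,-0.777],"twist": [0,-0.351,0],"fingers": 0}
    - {"translation": [-0.506,0,-0.777],"twist": [0,-0.351,0],"fingers": 0}
    - {"translation": [-0.506,0,-0.777],"twist": [0,-0.351,0],"fingers": 0}
    - {"translation": [-0.506,0,-0.777],"twist": [0,-0.351,0],"fingers": 0}
    - {"translation": [-0.506,0,-0.777],"twist": [0,-0.351,0],"fingers": 0}
    - {"translation": [-0.506,0,-0.777],"twist": [0,-0.351,0],"fingers": 0}
  grip_force: 20

```text
t: 1.47
eef_pos: [0.3584, 0.3527, 0.2317]
ee_rot: [-1.038, -1.445, 1.444]
ft_force: [0.3, 1.3, 0.1]
gripper_width: -0.007
```

```bash
python3 -c "
from h import *
go(68,38,225)"
```

```text
now [-90.3 379.8 231.7] F(shaker) [0.7 1.2 0.1] t 1.47 q [ 0.52 -0.19 -0.19  1.57  0.    0.19]
translation [-0.4557  0.0089 -0.2109] twist [0.0005 0.0002 0.0002]
```

Call:
jog_arm:
  increments:
    - {"translation": [-0.456,0,-0.211],"twist": [0,0,0],"fingers": 0}
    - {"translation": [-0.456,0,-0.211],"twist": [0,0,0],"fingers": 0}
    - {"translation": [-0.456,0,-0.211],"twist": [0,0,0],"fingers": 0}
    - {"translation": [-0.456,0,-0.211],"twist": [0,0,0],"fingers": 0}
    - {"translation": [-0.456,0,-0.211],"twist": [0,0,0],"fingers": 0}
    - {"translation": [-0.456,0,-0.211],"twist": [0,0,0],"fingers": 0}
    - {"translation": [-0.456,0,-0.211],"twist": [0,0,0],"fingers": 0}
    - {"translation": [-0.456,0,-0.211],"twist": [0,0,0],"fingers": 0}

```text
t: 2.13
eef_pos: [0.5875, 0.1101, 0.2318]
ee_rot: [-1.038, -1.445, 1.443]
ft_force: [0.9, 1.2, 0.6]
gripper_width: 0.0
```

```bash
python3 -c "
from h import *
go(68,38,225);go(68,38,150)"
```

```text
now [ 49.6  76.8 231.8] F(shaker) [1.2 0.8 0.6] t 2.13 q [-0.03  0.1   0.09  1.56  0.   -0.36]
translation [-0.0517  0.0091 -0.0245] twist [0.0008 0.0001 0.0001]
now [ 49.6  76.8 231.8] F(shaker) [1.2 0.8 0.6] t 2.13 q [-0.03  0.1   0.09  1.56  0.   -0.36]
translation [-0.0518  0.1091 -0.0244] twist [0.0008 0.0001 0.0001]
```

Call:
jog_arm:
  increments:
    - {"translation": [-0.052,0,-0.0245],"twist": [0,0,0],"fingers": 0}
    - {"translation": [-0.052,0,-0.0245],"twist": [0,0,0],"fingers": 0}
    - {"translation": [-0.052,0.05,-0.0245],"twist": [0,0,0],"fingers": 0}
    - {"translation": [-0.052,0.09,-0.0245],"twist": [0,0,0],"fingers": 0}
    - {"translation": [-0.052,0.11,-0.0245],"twist": [0,0,0],"fingers": 0}
    - {"translation": [-0.052,0.11,-0.0245],"twist": [0,0,0],"fingers": 0}
    - {"translation": [-0.052,0.11,-0.0245],"twist": [0,0,0],"fingers": 0}
    - {"translation": [-0.052,0.11,-0.0245],"twist": [0,0,0],"fingers": 0}

```text
t: 2.8
eef_pos: [0.6182, 0.0791, 0.1511]
ee_rot: [-1.04, -1.447, 1.443]
ft_force: [0.8, -0.4, 0.4]
gripper_width: -0.001
```

```bash
python3 - <<'E'
from h import *
go(27,38,150);knob()
a=read_camera('top')[110:260,200:350];b=read_camera('side')[150:300,190:340]
cv2.imwrite('pics/2.png',cv2.resize(np.hstack([a,b])[:,:,::-1],None,fx=2.6,fy=2.6,interpolation=cv2.INTER_CUBIC))
E
```

```text
now [ 68.8  37.6 151.1] F(shaker) [ 0.6 -0.6  0.4] t 2.8 q [-0.08  0.17  0.02  1.42  0.   -0.41]
translation [0.0005 0.0013 0.0557] twist [ 0.002   0.0001 -0.0004]
top [  63.2 -185.5    2.6] 0.62
side [ 17.2  38.1 164. ] 0.81
```

View pics/2.png

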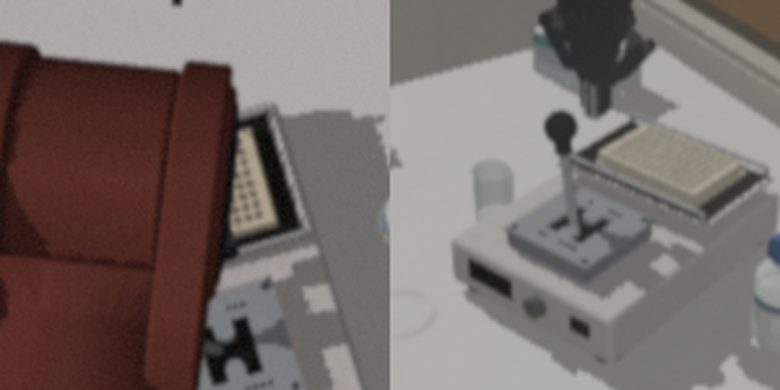

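Call:
jog_arm:
  increments:
    - {"translation": [0,0,0.018],"twist": [0,0,0],"fingers": 0}
    - {"translation": [0,0,0.024],"twist": [0,0,0],"fingers": 0}
    - {"translation": [0,0,0.03],"twist": [0,0,0],"fingers": 0}
    - {"translation": [0,0,0.036],"twist": [0,0,0],"fingers": 0}
    - {"translation": [0,0,0.041],"twist": [0,0,0],"fingers": 0}
    - {"translation": [0,0,0.046],"twist": [0,0,0],"fingers": 0}
    - {"translation": [0,0,0.05],"twist": [0,0,0],"fingers": 0}
    - {"translation": [0,0,0.052],"twist": [0,0,0],"fingers": 0}

```text
t: 3.77
eef_pos: [0.5808, 0.0665, 0.1503]
ee_rot: [-1.04, -1.446, 1.443]
ft_force: [1.8, 0.9, 1.5]
gripper_width: -0.004
```

```bash
python3 - <<'E'
from h import *
go(27,38,150);knob()
b=read_camera('side')[150:300,190:340]
cv2.imwrite('pics/3.png',cv2.resize(b[:,:,::-1],None,fx=4,fy=4,interpolation=cv2.INTER_CUBIC))
E
```

```text
now [ 29.3  37.6 150.3] F(shaker) [2.  0.3 1.5] t 3.77 q [-0.11  0.05 -0.1   1.41  0.   -0.43]
translation [0.0005 0.0004 0.0031] twist [ 0.0018  0.0001 -0.0003]
side [  3.7  37.5 165.3] 0.85
```

View pics/3.png

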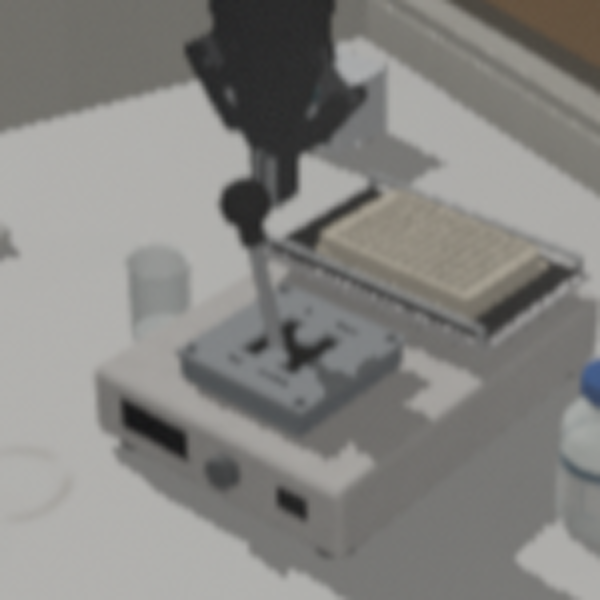

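Call:
jog_arm:
  increments:
    - {"translation": [0,0,0.001],"twist": [0,0,0],"fingers": 0}
    - {"translation": [0,0,0.002],"twist": [0,0,0],"fingers": 0}
    - {"translation": [0,0,0.003],"twist": [0,0,0],"fingers": 0}
    - {"translation": [0,0,0.004],"twist": [0,0,0],"fingers": 0}
    - {"translation": [0,0,0.004],"twist": [0,0,0],"fingers": 0}
    - {"translation": [0,0,-0.01],"twist": [0,0,0],"fingers": 0}
    - {"translation": [0,0,-0.025],"twist": [0,0,0],"fingers": 0}
    - {"translation": [0,0,-0.035],"twist": [0,0,0],"fingers": 0}

```text
t: 4.68
eef_pos: [0.6061, 0.0751, 0.1498]
ee_rot: [-1.039, -1.445, 1.443]
ft_force: [0.1, 0.2, 0.3]
gripper_width: -0.001
```

```bash
cat >> h.py <<'E'
def ball():
    """side-camera ball centre by dark blob near the mark + given heights"""
    im=read_camera('side');d=mark_of('knob','side')[0];k=calibration('side');Rw=R.from_rotvec(k['attitude'])
    pc=Rw.inv().apply(np.array(d['at'])-k['origin']);u=k['K']@pc/pc[2];x,y=np.round(u[:2]).astype(int)
    g=cv2.cvtColor(im,cv2.COLOR_RGB2GRAY)[y-20:y+20,x-20:x+20]
    c=cv2.HoughCircles(cv2.resize(g,None,fx=4,fy=4,interpolation=cv2.INTER_CUBIC),cv2.HOUGH_GRADIENT,1,100,param1=100,param2=10,minRadius=26,maxRadius=44)
    c=c[0,0]/4;U=(x-20+c[0],y-20+c[1]);print('mark',w2s(d['at']).round(1),'hough r',c[2],[w2s(bp('side',*U,z/1000)).round(1) for z in(157,161,165)])
E
python3 - <<'E'
from h import *
go(55,80,215);go(0,72,150);ball()
E
```

```text
now [ 56.   37.7 149.8] F(shaker) [0.1 0.1 0.3] t 4.68 q [-0.09  0.13 -0.02  1.42  0.   -0.42]
translation [ 0.0564 -0.087   0.0012] twist [ 0.001  -0.     -0.0002]
now [ 56.   37.7 149.8] F(shaker) [0.1 0.1 0.3] t 4.68 q [-0.09  0.13 -0.02  1.42  0.   -0.42]
translation [ 0.0458 -0.0004  0.0747] twist [ 0.001  -0.     -0.0002]
mark [ -1.1  37.6 162.1] hough r 6.6 [array([  4.5,  42.7, 157. ]), array([ -0.6,  38.1, 161. ]), array([ -5.6,  33.4, 165. ])]
```

Call:
jog_arm:
  increments:
    - {"translation": [0.04,0,0],"twist": [0,0,0],"fingers": 0}
    - {"translation": [0.066,0,0],"twist": [0,0,0],"fingers": 0}
    - {"translation": [0.066,0,0],"twist": [0,0,0],"fingers": 0}
    - {"translation": [0.066,0,0.03],"twist": [0,0,0],"fingers": 0}
    - {"translation": [0.066,0,0.06],"twist": [0,0,0],"fingers": 0}
    - {"translation": [0.066,0,0.0747],"twist": [0,0,0],"fingers": 0}
    - {"translation": [0.066,0,0.0747],"twist": [0,0,0],"fingers": 0}
    - {"translation": [0.066,0,0.0747],"twist": [0,0,0],"fingers": 0}

```text
t: 5.45
eef_pos: [0.5372, 0.1037, 0.1497]
ee_rot: [-1.04, -1.446, 1.443]
ft_force: [0.3, -0.0, -0.1]
gripper_width: 0.004
```

```bash
python3 -c "
from h import *
go(0,55,150);ball()"
```

```text
now [-1.000e-01  8.680e+01  1.497e+02] F(shaker) [ 0.3 -0.2 -0.1] t 5.45 q [-0.05 -0.06 -0.22  1.41  0.   -0.37]
translation [-0.0423 -0.0004 -0.0002] twist [ 0.0013 -0.0001 -0.0004]
mark [ -1.8  36.2 157.9] hough r 6.7 [array([  7.6,  44.7, 157. ]), array([  2.5,  40. , 161. ]), array([ -2.6,  35.3, 165. ])]
```

Lever is near the cross channel; start pushing right, slowly.

Call:
jog_arm:
  increments:
    - {"translation": [-0.014,0,0],"twist": [0,0,0],"fingers": 0}
    - {"translation": [-0.02,0,0],"twist": [0,0,0],"fingers": 0}
    - {"translation": [-0.026,0,0],"twist": [0,0,0],"fingers": 0}
    - {"translation": [-0.03,0,0],"twist": [0,0,0],"fingers": 0}
    - {"translation": [-0.034,0,0],"twist": [0,0,0],"fingers": 0}
    - {"translation": [-0.038,0,0],"twist": [0,0,0],"fingers": 0}
    - {"translation": [-0.042,0,0],"twist": [0,0,0],"fingers": 0}
    - {"translation": [-0.042,0,0],"twist": [0,0,0],"fingers": 0}

```text
t: 6.22
eef_pos: [0.548, 0.0737, 0.1497]
ee_rot: [-1.04, -1.446, 1.443]
ft_force: [0.0, 1.3, 1.3]
gripper_width: -0.002
```

```bash
python3 -c "
from h import *
go(0,20,150);ball()"
```

```text
now [  0.5  54.8 149.7] F(shaker) [0.4 1.3 1.3] t 6.22 q [-0.1  -0.04 -0.2   1.41  0.   -0.43]
translation [-0.0464 -0.0004  0.0007] twist [ 0.0013 -0.0001 -0.0004]
mark [ -1.4  26.2 165.2] hough r 9.425 [array([ 23.2,  66.1, 157. ]), array([ 18. ,  61.2, 161. ]), array([ 12.8,  56.4, 165. ])]
```

Call:
jog_arm:
  increments:
    - {"translation": [-0.006,0,0],"twist": [0,0,0],"fingers": 0}
    - {"translation": [-0.012,0,0],"twist": [0,0,0],"fingers": 0}
    - {"translation": [-0.018,0,0],"twist": [0,0,0],"fingers": 0}
    - {"translation": [-0.024,0,0],"twist": [0,0,0],"fingers": 0}
    - {"translation": [-0.03,0,0],"twist": [0,0,0],"fingers": 0}
    - {"translation": [-0.036,0,0],"twist": [0,0,0],"fingers": 0}
    - {"translation": [-0.042,0,0],"twist": [0,0,0],"fingers": 0}
    - {"translation": [-0.046,0,0],"twist": [0,0,0],"fingers": 0}

```text
t: 6.98
eef_pos: [0.559, 0.0406, 0.1495]
ee_rot: [-1.04, -1.445, 1.443]
ft_force: [-0.1, 1.6, 2.7]
gripper_width: 0.0
```

```bash
python3 -c "
from h import *
go(0,-6,150);knob()"
```

```text
now [  0.4  20.  149.5] F(shaker) [0.4 1.6 2.7] t 6.98 q [-0.16 -0.02 -0.18  1.41  0.   -0.49]
translation [-0.0346 -0.0006  0.0005] twist [ 0.0011 -0.0003 -0.0005]
side [130.5  -7.7  76. ] 0.69
```

Call:
jog_arm:
  increments:
    - {"translation": [-0.005,0,0],"twist": [0,0,0],"fingers": 0}
    - {"translation": [-0.01,0,0],"twist": [0,0,0],"fingers": 0}
    - {"translation": [-0.015,0,0],"twist": [0,0,0],"fingers": 0}
    - {"translation": [-0.02,0,0],"twist": [0,0,0],"fingers": 0}
    - {"translation": [-0.025,0,0],"twist": [0,0,0],"fingers": 0}
    - {"translation": [-0.03,0,0],"twist": [0,0,0],"fingers": 0}
    - {"translation": [-0.0345,0,0],"twist": [0,0,0],"fingers": 0}
    - {"translation": [-0.0345,0,0],"twist": [0,0,0],"fingers": 0}

```text
t: 7.85
eef_pos: [0.5672, 0.0158, 0.1493]
ee_rot: [-1.04, -1.444, 1.443]
ft_force: [0.0, 0.7, -1.9]
gripper_width: 0.002
```

```bash
python3 - <<'E'
from h import *
go(0,-10,150);knob()
b=read_camera('side')[150:300,190:340]
cv2.imwrite('pics/4.png',cv2.resize(b[:,:,::-1],None,fx=4,fy=4,interpolation=cv2.INTER_CUBIC))
E
```

```text
now [  0.2  -6.1 149.3] F(shaker) [ 0.3  0.7 -1.9] t 7.85 q [-0.2   0.   -0.16  1.41 -0.   -0.53]
translation [-0.0052 -0.001   0.0003] twist [ 0.0008 -0.0007 -0.0006]
side [ -1.3 -35.8 164.7] 0.65
```

View pics/4.png

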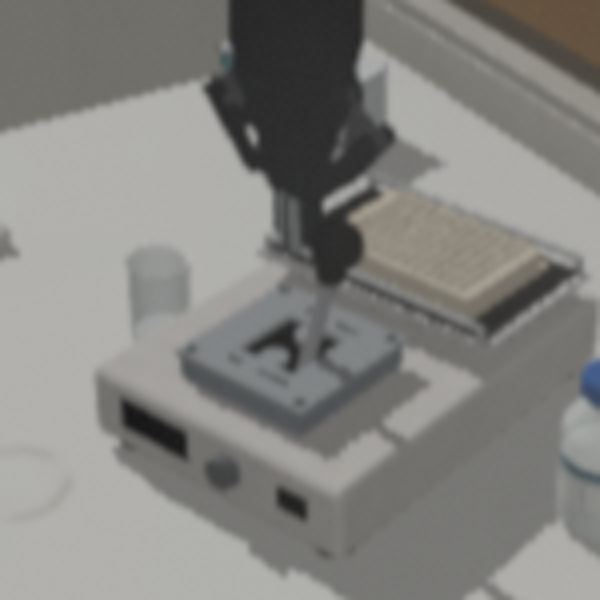

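Call:
jog_arm:
  increments:
    - {"translation": [0.02,0,0],"twist": [0,0,0],"fingers": 0}
    - {"translation": [0.04,0,0],"twist": [0,0,0],"fingers": 0}
    - {"translation": [0.04,0,0.035],"twist": [0,0,0],"fingers": 0}
    - {"translation": [0.04,0,0.075],"twist": [0,0,0],"fingers": 0}
    - {"translation": [0.04,0,0.075],"twist": [0,0,0],"fingers": 0}
    - {"translation": [0,0,0.075],"twist": [0,0,0],"fingers": 0}
    - {"translation": [-0.041,0,0.075],"twist": [0,0,0],"fingers": 0}
    - {"translation": [-0.041,0,0.075],"twist": [0,0,0],"fingers": 0}

```text
t: 8.77
eef_pos: [0.5248, -0.0332, 0.1499]
ee_rot: [-1.044, -1.444, 1.443]
ft_force: [0.7, -0.8, -0.2]
gripper_width: 0.004
```

```bash
python3 -c "
from h import *
go(-20,-37,150);knob()"
```

```text
now [-55.5 -39.  149.9] F(shaker) [ 0.4 -0.9 -0.2] t 8.77 q [-0.31 -0.13 -0.28  1.41 -0.   -0.63]
translation [ 0.0028 -0.     -0.0474] twist [ 0.0019 -0.0013 -0.0022]
side [ -0.3 -35.3 162.6] 0.71
```

Call:
jog_arm:
  increments:
    - {"translation": [0.002,0,-0.02],"twist": [0,0,0],"fingers": 0}
    - {"translation": [0.002,0,-0.03],"twist": [0,0,0],"fingers": 0}
    - {"translation": [0.002,0,-0.036],"twist": [0,0,0],"fingers": 0}
    - {"translation": [0.002,0,-0.042],"twist": [0,0,0],"fingers": 0}
    - {"translation": [0.002,0,-0.047],"twist": [0,0,0],"fingers": 0}
    - {"translation": [0.002,0,-0.052],"twist": [0,0,0],"fingers": 0}
    - {"translation": [0.002,0,-0.057],"twist": [0,0,0],"fingers": 0}
    - {"translation": [0.002,0,-0.06],"twist": [0,0,0],"fingers": 0}

```text
t: 9.63
eef_pos: [0.5658, -0.0136, 0.1497]
ee_rot: [-1.039, -1.446, 1.444]
ft_force: [-2.2, 0.6, -0.4]
gripper_width: -0.001
```

```bash
python3 -c "
from h import *
go(14,-37,150);knob()"
```

```text
now [-10.4 -33.5 149.7] F(shaker) [-1.9  1.2 -0.4] t 9.63 q [-0.26 -0.   -0.16  1.41  0.   -0.58]
translation [-0.0047 -0.0004 -0.0326] twist [ 0.0011  0.0002 -0.0005]
side [ 16.  -32.4 161.9] 0.72
```

Call:
jog_arm:
  increments:
    - {"translation": [-0.001,0,-0.004],"twist": [0,0,0],"fingers": 0}
    - {"translation": [-0.002,0,-0.008],"twist": [0,0,0],"fingers": 0}
    - {"translation": [-0.003,0,-0.012],"twist": [0,0,0],"fingers": 0}
    - {"translation": [-0.004,0,-0.016],"twist": [0,0,0],"fingers": 0}
    - {"translation": [-0.004,0,-0.019],"twist": [0,0,0],"fingers": 0}
    - {"translation": [-0.004,0,-0.022],"twist": [0,0,0],"fingers": 0}
    - {"translation": [-0.004,0,-0.025],"twist": [0,0,0],"fingers": 0}
    - {"translation": [-0.004,0,-0.027],"twist": [0,0,0],"fingers": 0}

```text
t: 10.5
eef_pos: [0.5859, -0.0101, 0.1495]
ee_rot: [-1.039, -1.445, 1.444]
ft_force: [-1.1, -0.9, -0.7]
gripper_width: 0.002
```

```bash
python3 -c "
from h import *
go(14,-37,150);knob()"
```

```text
now [  9.7 -36.6 149.5] F(shaker) [-1.4 -0.5 -0.7] t 10.5 q [-0.24  0.06 -0.1   1.41  0.   -0.57]
translation [-0.0005 -0.0007 -0.0057] twist [ 0.0009  0.0002 -0.0005]
side [ 36.1 -34.1 158. ] 0.68
```

Call:
jog_arm:
  increments:
    - {"translation": [0,0,-0.001],"twist": [0,0,0],"fingers": 0}
    - {"translation": [0,0,-0.002],"twist": [0,0,0],"fingers": 0}
    - {"translation": [0,0,-0.003],"twist": [0,0,0],"fingers": 0}
    - {"translation": [0,0,-0.004],"twist": [0,0,0],"fingers": 0}
    - {"translation": [0,0,-0.005],"twist": [0,0,0],"fingers": 0}
    - {"translation": [0,0,-0.006],"twist": [0,0,0],"fingers": 0}
    - {"translation": [0,0,-0.007],"twist": [0,0,0],"fingers": 0}
    - {"translation": [0,0,-0.007],"twist": [0,0,0],"fingers": 0}

```text
t: 11.37
eef_pos: [0.591, -0.0084, 0.1497]
ee_rot: [-1.04, -1.446, 1.444]
ft_force: [-0.5, -0.5, -1.1]
gripper_width: 0.001
```

```bash
python3 -c "
from h import *
go(17,-37,150);knob()"
```

```text
now [ 15.1 -36.6 149.7] F(shaker) [-0.6 -0.3 -1.1] t 11.37 q [-0.24  0.07 -0.08  1.41  0.   -0.56]
translation [-0.0005 -0.0004 -0.0026] twist [ 0.0013  0.0002 -0.0006]
side [ 43.5 -33.  156.4] 0.45
```

Call:
jog_arm:
  increments:
    - {"translation": [0,0,-0.001],"twist": [0,0,0],"fingers": 0}
    - {"translation": [0,0,-0.001],"twist": [0,0,0],"fingers": 0}
    - {"translation": [0,0,-0.002],"twist": [0,0,0],"fingers": 0}
    - {"translation": [0,0,-0.002],"twist": [0,0,0],"fingers": 0}
    - {"translation": [0,0,-0.002],"twist": [0,0,0],"fingers": 0}
    - {"translation": [0,0,-0.002],"twist": [0,0,0],"fingers": 0}
    - {"translation": [0,0,-0.002],"twist": [0,0,0],"fingers": 0}
    - {"translation": [0,0,-0.002],"twist": [0,0,0],"fingers": 0}

```text
t: 12.23
eef_pos: [0.5924, -0.008, 0.1498]
ee_rot: [-1.04, -1.446, 1.444]
ft_force: [-0.7, -0.9, -0.7]
gripper_width: -0.003
```

```bash
python3 -c "
from h import *
go(17,-37,150);ball()"
```

```text
now [ 16.5 -36.7 149.8] F(shaker) [-0.9 -0.6 -0.7] t 12.23 q [-0.23  0.08 -0.08  1.41  0.   -0.56]
translation [-0.0004 -0.0002 -0.0006] twist [ 0.0014  0.0002 -0.0007]
mark [ 45.4 -33.8 157. ] hough r 6.7 [array([ 41. , -32.9, 157. ]), array([ 35.6, -37.1, 161. ]), array([ 30.3, -41.2, 165. ])]
```

Call:
jog_arm:
  increments:
    - {"translation": [0,0,-0.001],"twist": [0,0,0],"fingers": 0}
    - {"translation": [0,0,-0.001],"twist": [0,0,0],"fingers": 0}
    - {"translation": [0,0,-0.002],"twist": [0,0,0],"fingers": 0}
    - {"translation": [0,0,-0.002],"twist": [0,0,0],"fingers": 0}
    - {"translation": [0,0,-0.002],"twist": [0,0,0],"fingers": 0}
    - {"translation": [0,0,-0.002],"twist": [0,0,0],"fingers": 0}
    - {"translation": [0,0,-0.002],"twist": [0,0,0],"fingers": 0}
    - {"translation": [0,0,-0.002],"twist": [0,0,0],"fingers": 0}

```text
t: 13.0
eef_pos: [0.5936, -0.0075, 0.1496]
ee_rot: [-1.039, -1.446, 1.444]
ft_force: [-3.6, -1.2, -2.3]
gripper_width: -0.0
```

```bash
python3 -c "
from h import *
go(20,-37,150);ball()"
```

```text
now [ 17.8 -36.6 149.6] F(shaker) [-3.8  0.  -2.3] t 13.0 q [-0.23  0.08 -0.07  1.41  0.   -0.56]
translation [-0.0006 -0.0005 -0.0029] twist [ 0.0011  0.0002 -0.0005]
mark [ 44.  -34.5 160. ] hough r 8.175 [array([ 41.5, -28. , 157. ]), array([ 36.1, -32.2, 161. ]), array([ 30.8, -36.4, 165. ])]
```

Call:
jog_arm:
  increments:
    - {"translation": [0,0,0.01],"twist": [0,0,0],"fingers": 0}
    - {"translation": [0,0,0.04],"twist": [0,0,0],"fingers": 0}
    - {"translation": [0,0,0.08],"twist": [0,0,0],"fingers": 0}
    - {"translation": [0,-0.05,0.1],"twist": [0,0,0],"fingers": 0}
    - {"translation": [0.04,-0.1,0.12],"twist": [0,0,0],"fingers": 0}
    - {"translation": [0.09,-0.12,0.12],"twist": [0,0,0],"fingers": 0}
    - {"translation": [0.14,-0.12,0.12],"twist": [0,0,0],"fingers": 0}
    - {"translation": [0.18,-0.12,0.12],"twist": [0,0,0],"fingers": 0}

```text
t: 13.77
eef_pos: [0.4652, 0.0934, 0.2425]
ee_rot: [-1.045, -1.45, 1.441]
ft_force: [-0.4, 0.6, -0.4]
gripper_width: 0.002
```

Call:
jog_arm:
  increments:
    - {"translation": [0.04,0,0],"twist": [0,0,0],"fingers": 0}
    - {"translation": [0.08,0,0],"twist": [0,0,0],"fingers": 0}
    - {"translation": [0.12,0,0],"twist": [0,0,0],"fingers": 0}
    - {"translation": [0.16,0,0],"twist": [0,0,0],"fingers": 0}
    - {"translation": [0.2,0,0],"twist": [0,0,0],"fingers": 0}
    - {"translation": [0.2,0,0],"twist": [0,0,0],"fingers": 0}
    - {"translation": [0.2,0,0],"twist": [0,0,0],"fingers": 0}
    - {"translation": [0.2,0,0],"twist": [0,0,0],"fingers": 0}

```text
t: 14.43
eef_pos: [0.4178, 0.2354, 0.2426]
ee_rot: [-1.046, -1.452, 1.44]
ft_force: [-0.0, -0.2, 0.2]
gripper_width: -0.002
```

```bash
python3 - <<'E'
from h import *
go(20,-37,150);knob();ball()
for t in("well_plate","bottle","beaker"):
  for c in("top","side"):print(t,c,[(np.round(d['at'],4),round(d['p'],2)) for d in mark_of(t,c)[:1]])
a=read_camera('top')[110:260,200:350];b=read_camera('side')[150:300,190:340]
cv2.imwrite('pics/5.png',cv2.resize(np.hstack([a,b])[:,:,::-1],None,fx=2.6,fy=2.6,interpolation=cv2.INTER_CUBIC))
E
```

```text
now [-71.3 249.7 242.6] F(shaker) [-0.1 -0.2  0.2] t 14.43 q [ 0.24 -0.27 -0.24  1.59 -0.   -0.08]
translation [-0.382   0.1256 -0.1205] twist [ 0.0061  0.0001 -0.0016]
top [ 45.5 -34.5 150.9] 0.83
side [ 43.8 -34.1 156.1] 0.56
mark [ 44.9 -33.5 156.6] hough r 7.975 [array([ 39.1, -30.7, 157. ]), array([ 33.8, -34.8, 161. ]), array([ 28.5, -39. , 165. ])]
well_plate top [(array([0.691 , 0.0527, 0.0786]), 0.62)]
well_plate side [(array([0.6942, 0.0529, 0.075 ]), 0.75)]
bottle top [(array([ 0.6834, -0.1325,  0.0016]), 0.55)]
bottle side [(array([ 0.6851, -0.1367,  0.0022]), 0.95)]
beaker top [(array([ 0.5544,  0.1794, -0.0009]), 0.68)]
beaker side [(array([0.5568, 0.1759, 0.0026]), 0.73)]
```

View pics/5.png

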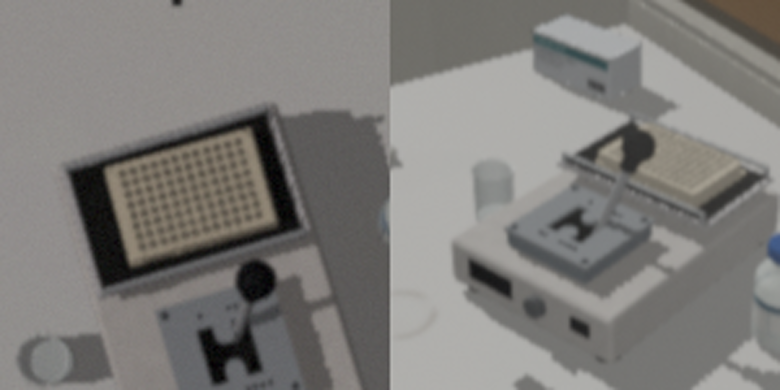

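```bash
python3 -c "
from cell import *
print(finish_job())"
```

```text
the job is handed in; nothing more can be done
None
```

The lever is in the far right slot, the one with three dots, and I handed the job in at about 14 s. No verdict was reported.

**What I did:** The lever started about 19 mm forward in the left slot. With closed fingertips I pushed it back to the cross channel, then across to the right, where the ball was measured at y ≈ -35 mm and x ≈ -1 mm. I then pushed it forward until the force rose to about 4 N, which I took as the end stop. The highest contact force I read was about 4.5 N, against the 30 N limit.

**Last checks:**
- **Lever:** With the arm clear, the knob marks from both cameras put the ball at x ≈ 44–45 mm and y ≈ -34 mm. That is roughly lever_along 0.31 and lever_across 0.26, and the picture agrees.
- **Loose items:** The well plate, bottle and beaker were within measurement noise of where they started. The largest difference was 6 mm, for the bottle seen from the top, and the side camera showed about 2 mm.
- **Arm:** It is retracted and touching nothing.

**Disagreements:** The side-camera circle fit gave some outliers, including a final x of about 39–42 mm rather than 44–45, which is still past the 36.5 mm needed. One knob mark was also clearly wrong while the gripper hid the ball. I ignored both.

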